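# Set the heat dial, refit the hob's loose knob and keep it pressed

## Robot

A 6-joint arm with a two-finger parallel gripper is mounted at the origin on the work surface. World frame = base frame: x ahead of the robot, y to its left, z up, the work surface at z = 0. Lengths are in m, angles in rad, forces in N, time in s.
With the tool pointing down it reaches from about 0.3 to 0.875 m from the base axis. Payload 6.4 kg.
Tool frame: the origin (TCP) lies midway between the tips of the shut fingers; the grasp point (between the pads) lies 19 mm behind it; z points along the fingers, y is the direction in which the jaws open and shut (so a half turn about z gives the same grasp; the last joint's range is limited). The gripper opens to 88 mm and grips with 3 to 60 N. Pads are 18 mm wide; open, the fingers measure 123 mm over their backs; the gripper's body (75 mm by 187 mm) begins 45 mm behind the grasp point.
Start: joints at [-1.316, 0.181, 1.607, -0, 1.354, -0.206], TCP at [0.256, -0.515, 0.201] pointing down, gripper open.
Joint ranges: [-2.99, 2.99], [-0.89, 2.07], [0.3, 2.58], [-1.14, 4.28], [0, 2.63], [-3.12, 3.12]. Speed limits (rad/s): [2.57, 2.57, 3.01, 3.14, 3.14, 3.14].

## Interface

Orientations are given as a 3x3 rotation matrix whose columns are the frame's x, y, z axes.
In Python, from plant import env gives the robot as it stands.
- The arm moves only by the shell command python3 -m pendant 'ROWS' [OPENING] [FORCE]. ROWS is JSON, one flat list of numbers, 6 for each row, row after row: the shift along the world's x, y, z in mm, then the turn, a rotation vector about the world's x, y, z in degrees. A call has 1 to 10 rows; each row is the pose to reach, as a shift and turn from the pose measured when the call began; what a row does not reach only later rows make up. A row lasts 1/8 s, in which the tool goes at most 62.5 mm and 10.7 degrees, less where a joint would pass 70% of its speed; a pose out of reach is approached as far as the arm can. A call with a gripper value outside its range is refused whole. OPENING is the finger opening in mm, from 0 to 88.1, set as the call begins (- or left out, the last holds). The fingers move at their own pace and stop on an object; FORCE is the grip in N (left out, the last holds). Time passes only in rows, so rows that repeat a pose let the fingers close. It gives the time, the measured TCP pose, the force and the opening at its end, in the units of the state.
- env.observe(): the state, without advancing time (a new reading comes with each control period).
- env.snapshot(name): name is "scene" or "top" or "wrist"; returns a dict with "img" (420x560x3 uint8, red, green, blue), "fovy" (degrees; the focal length in pixels is half the picture's height over the tangent of half this angle, whatever the lens; pixels are square), "cx", "cy" (the principal point, pixels), "R" (3x3) and "t" (3): a world point X has camera coordinates R X + t; the wrist camera has in their place "mount" (4x4, takes a point from camera to tool coordinates, whose origin is the TCP and whose axes are the flange's). Camera axes: x right, y down, z forward; pixel columns grow to the right and rows downward; lengths in m; the calibration is good to about 2 mm. A picture is of the moment at which its call begins: read the wrist's pose just before it. There is no depth.
- env.sign_off(): hands the job in, once; it reports no verdict.
The state is a dict: "time": time; "joint_pos": joint angles; "dq": joint speeds; "joint_efforts": joint torques, N m; "ee_pos": TCP position; "ee_rot": TCP orientation; "contact_force": force on the tool from outside, world axes, zero at the start; "moment": the same for the moment, N m; "finger_gap": opening from 0.0 (shut) to 1.0 (fully open).
Only numpy, scipy, OpenCV 4.12 (cv2) and the standard library are available. Lean on these libraries where they do the work, as an engineer would, in place of code of your own. Each camera call takes 0.05 s, during which the arm holds its last target.

## Task

Get the little gas hob ready for the fondue: first turn its heat dial until the pointer stands at the red mark on the scale, then take the loose knob from the slid-out grey tier, turn it so that its flat matches the flat of the bare brass spindle, and push it fully home. Press knob and spindle down as far as they go and keep pressing: finish while still holding the knob down, with the dial still at the red mark and everything else on the shelf left where it was.

Things in the scene. Friction and masses are not known exactly. Their poses are not given: they have to be found in the camera images.
- dial (a joint): angle of the hob's black heat dial, 0 to 3.14 rad, growing clockwise seen from above. The red mark on its white scale is at 1.885 (ticks every 0.314). It turns freely but for a light friction (0.04 N m) and stays where it is left
- dial_grip (a point): point on the dial's vertical axis, half-way up its grip bar; x axis along the bar towards the white pointer line, z up. Bar 40 long, 14 wide, 24 high (12 mm above and below this point), on a round skirt 44 in diameter. The white scale disc under it is 80 across, on the hob's flat steel top, 26 mm below this point
- scale_mark (a point): the red mark on the dial's scale, 33 mm out from the dial's axis: the dial is set when its pointer points at it
- knob_center (a point): the loose black knob's axis, half-way up its 44 mm height; x axis towards the white pointer line, z up. It stands upright on the floor of the slid-out grey tier. 40 g: round skirt 44 in diameter and 20 high, on it a grip bar 40 long (along x), 14 wide, 24 high, with the white line on its +x half
- knob_pointer (a point): tip of the loose knob's white pointer line, at the top of the bar, 20 mm from the axis towards +x. In the knob's underside is a D-shaped blind hole, 16 mm deep, 16 in diameter, its flat 3 mm from the axis on the pointer's side; it fits only with its flat on the side of the spindle's flat
- spindle_tip (a point): centre of the top of the bare brass D spindle, 26 mm above the hob's top: 14 in diameter, flat 2 mm from the axis on the +x side, z up; end tapered by 1.5 mm; it does not turn. A white line on the flat black collar (60 across, 2 high) at its foot shows the flat's side. With the knob fully home the end touches the bottom of the hole and the knob's centre is 6 mm above this point
- spindle (a joint): how far the spindle is pressed in, 0 to 0.006 m (hard stop); a spring pushes it up with 3.2 N at 0 and 8 N at 0.006
- hob: brushed steel table gas hob, 280 x 300 x 55 mm, origin under its centre, fixed in place; burner and low grate (up to 26 mm above its top) on the far half, dial and spindle 140 mm apart on the near half in either order
- tiers: stack of three grey plastic tiers, 246 mm high, fixed, origin on the shelf, z up, a black fondue pot on top; the two upper trays lie at y -190 to 30 mm of its frame, the lowest tray is slid out to y 40 to 290 mm, x -140 to 140 mm; its walls reach 37 mm and its floor 12 mm above the shelf. The knob stands in it
- dish: small stoneware dish, 90 across, 35 high; leave alone
- cap: chrome spirit burner cap, 54 across, 34 high; leave alone
- fork_a: blue-tipped fondue fork, 280 long, lying on the shelf left of the hob; leave alone
- fork_b: a second such fork; leave alone
- jar: amber glass jar, 66 across, 100 high; leave alone
Not all that is in view belongs to the job. What is shaped like the part that bears knob_center but green or pink is not meant.

How it is judged:
By the outcome, as a careful person would: the job done as asked, in the order asked, and still so for the second after the job is handed in, while the arm keeps its last pose, push and grip.
It also fails if it takes over 58 s, if anything falls off the work surface, if the arm or the gripper's body presses on something with over 40 N, if the wrist force passes 120 N, or if a joint passes its speed limit or range.

## Working session

There is one attempt and no reset: what is moved stays moved. The work goes in short steps, Python scripts to look and compute and a shell command to move; the robot and the scene stay as the last step left them, time stands still between calls to the robot, and variables do not carry over. Pictures are saved under pics/ and viewed, and the job is handed in when it is done.

```bash
ls; mkdir -p pics
cat > h.py <<'E'
import numpy as np, cv2, json
from plant import env
def shot(name,fn,save=True):
    o=env.observe(); s=env.snapshot(name)
    K=dict(fovy=s["fovy"],cx=s["cx"],cy=s["cy"])
    if name=="wrist":
        M=np.array(s["mount"]); T=np.eye(4);T[:3,:3]=o["ee_rot"];T[:3,3]=o["ee_pos"]
        W=T@M; R=W[:3,:3].T; t=-R@W[:3,3]
    else: R=np.array(s["R"]);t=np.array(s["t"])
    img=np.array(s["img"]); f=img.shape[0]/2/np.tan(np.radians(s["fovy"])/2)
    np.savez("pics/"+fn+".npz",img=img,R=R,t=t,f=f,cx=s["cx"],cy=s["cy"])
    cv2.imwrite("pics/"+fn+".png",img[:,:,::-1]); return o
def ld(fn): return np.load("pics/"+fn+".npz")
def ray(fn,u,v):
    d=ld(fn); r=np.array([(u-d["cx"])/d["f"],(v-d["cy"])/d["f"],1.]); R=d["R"]
    r=R.T@r; return -R.T@d["t"], r/np.linalg.norm(r)
def onz(fn,u,v,z):
    c,r=ray(fn,u,v); return c+r*(z-c[2])/r[2]
def tri(*obs):
    A=np.zeros((3,3));b=np.zeros(3);L=[]
    for fn,u,v in obs:
        c,r=ray(fn,u,v);P=np.eye(3)-np.outer(r,r);A+=P;b+=P@c;L.append((c,r))
    X=np.linalg.solve(A,b); return X,[float(np.linalg.norm((np.eye(3)-np.outer(r,r))@(X-c)))*1000 for c,r in L]
def proj(fn,X):
    d=ld(fn);p=d["R"]@np.array(X)+d["t"];return d["f"]*p[0]/p[2]+d["cx"],d["f"]*p[1]/p[2]+d["cy"]
def crop(fn,u0,v0,w,h,k,out):
    im=ld(fn)["img"][v0:v0+h,u0:u0+w,::-1]; cv2.imwrite("pics/"+out+".png",cv2.resize(im,None,fx=k,fy=k,interpolation=cv2.INTER_CUBIC))
E
python3 -c "
from h import *
for n in ['scene','top','wrist']:
  o=shot(n,n+'0'); d=ld(n+'0'); print(n,d['f'],d['cx'],d['cy'],-d['R'].T@d['t'])
print(o)"
```

```text
pics
scene 500.23616411291414 286.6311521541101 210.3345065554641 [1.28808685 0.0433001  1.2862425 ]
top 453.38426481339155 278.9870104218378 207.31109447689633 [ 0.38848329 -0.0080006   1.63728249]
wrist 334.32988861099767 284.1513376823073 209.552764190817 [ 0.32477928 -0.4813199   0.38395743]
{'time': 0.1, 'joint_pos': array([-1.31629348e+00,  1.81444172e-01,  1.60788727e+00,  8.76640356e-06,
        1.35378460e+00, -2.06317371e-01]), 'dq': array([-0.00016347, -0.00114856, -0.00310707,  0.00117599,  0.00169821,
        0.00098571]), 'joint_efforts': array([ 3.06363036e-04, -4.34820557e+01, -3.42692113e+01,  7.04319938e-02,
        3.40871920e-02, -5.01169870e-05]), 'ee_pos': array([ 0.25556755, -0.51449855,  0.20052299]), 'ee_rot': array([[ 8.95688963e-01,  4.44680943e-01, -3.75249292e-04],
       [ 4.44680986e-01, -8.95687803e-01,  1.47647130e-03],
       [ 3.20452436e-04, -1.48932527e-03, -9.99998840e-01]]), 'contact_force': array([-1.0460839 ,  0.42790396, -0.98130854]), 'moment': array([-0.02343636,  0.04793272,  0.01758175]), 'finger_gap': 1.0015810798879665}
```

View pics/scene0.png

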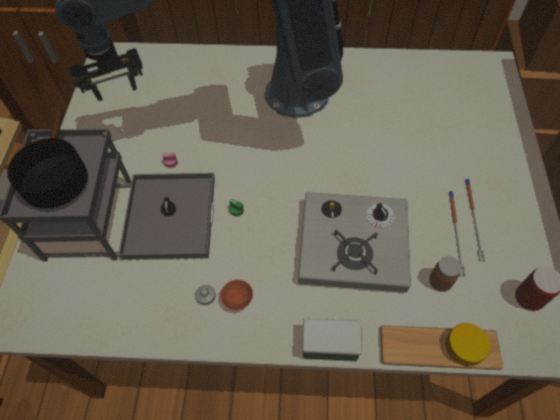

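View pics/top0.png

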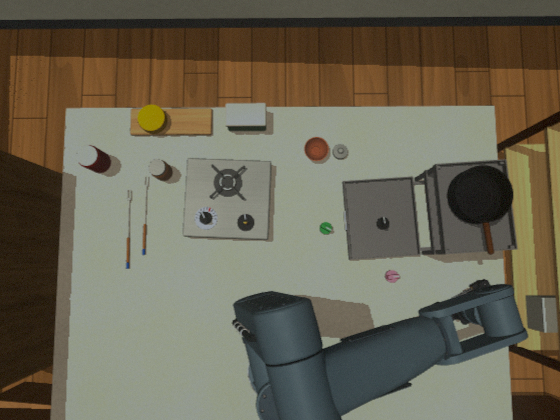

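View pics/wrist0.png

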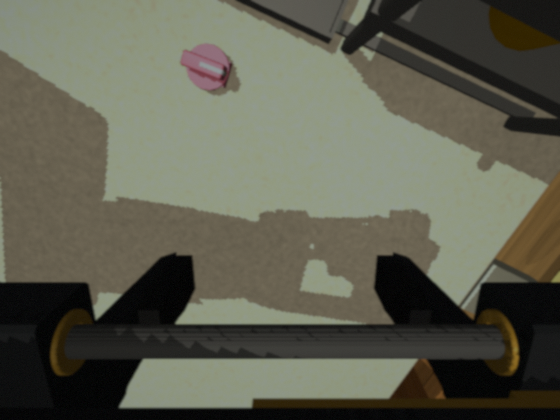

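The top view shows the knob at about (383,223), the dial at about (206,217) and the spindle at about (246,222). I'll enlarge these.

```bash
python3 -c "
from h import *
crop('top0',180,190,90,60,8,'c1'); crop('top0',350,195,60,60,8,'c2'); crop('scene0',310,190,100,50,8,'c3'); crop('scene0',145,185,50,40,10,'c4')"
```

```text
(no output)
```

View pics/c1.png

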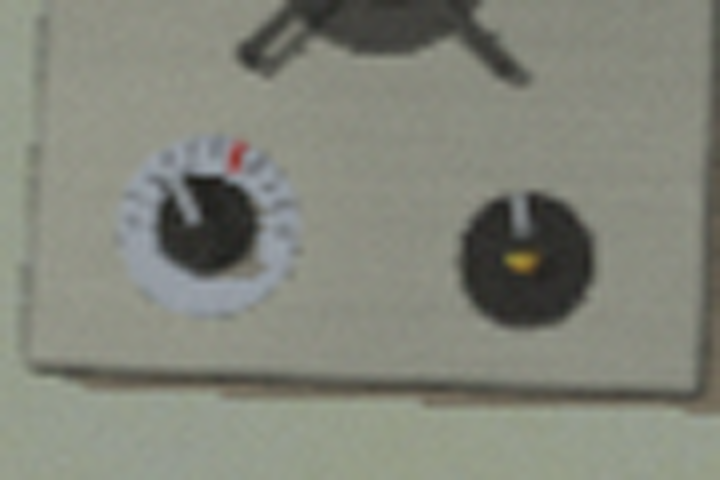

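View pics/c2.png

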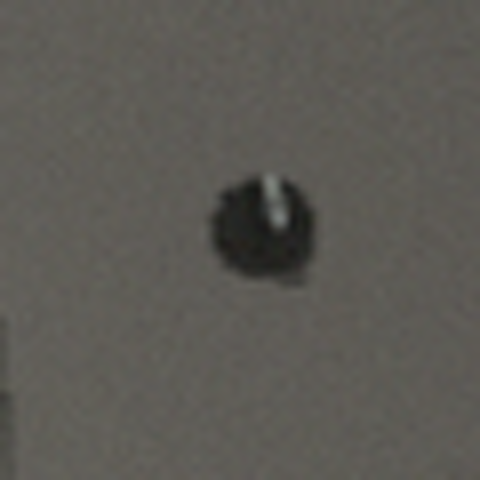

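View pics/c3.png

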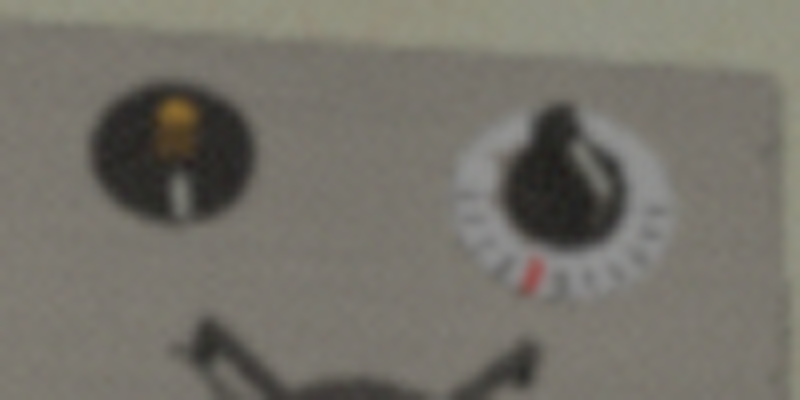

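View pics/c4.png

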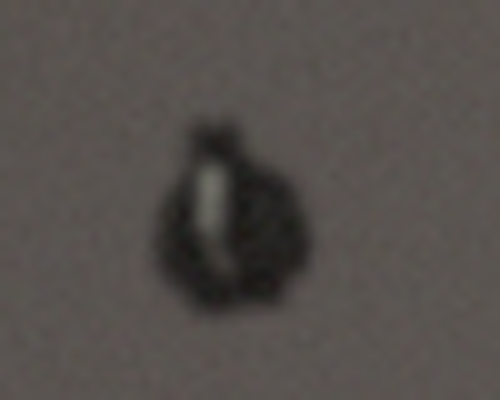

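```bash
python3 -c "
from h import *
S=lambda n,u,v:{'a':('top0',180+u/8-.5+.06,190+v/8-.44),'k':('top0',350+u/8-.44,195+v/8-.44),'b':('scene0',310+u/8-.44,190+v/8-.44),'q':('scene0',145+u/10-.45,185+v/10-.45)}[n]
print('dial',onz(*S('a',209,226),.056),onz(*S('b',562,202),.056), tri(S('a',209,226),S('b',562,202)))
print('red',tri(S('a',237,158),S('b',534,276)))
print('spin',onz(*S('a',527,260),.057), tri(S('a',527,260),S('b',174,155)))
print('tip', tri(S('a',520,262),S('b',177,112)))
print('knob',onz(*S('k',264,227),.03),onz(*S('q',233,230),.03))
print('ptr line',tri(S('k',268,175),S('q',235,270)),tri(S('k',282,228),S('q',210,165)))
print('dial line',[onz(*S('a',u,v),.093) for u,v in ((175,183),(195,222))])
"
```

```text
dial [0.52905538 0.25928225 0.056     ] [0.52925406 0.25981079 0.056     ] (array([0.52908911, 0.25959935, 0.0556929 ]), [0.2614874216532153, 0.2614874216531493])
red (array([0.5592067 , 0.24826231, 0.05370583]), [0.5124316147686737, 0.5124316147686555])
spin [0.51330727 0.11977868 0.057     ] (array([0.51358173, 0.12048716, 0.05342467]), [0.4181556802343107, 0.4181556802342859])
tip (array([0.51080042, 0.12073952, 0.07808155]), [0.35039470012594576, 0.350394700125916])
knob [ 0.50975293 -0.36479368  0.03      ] [ 0.51433053 -0.36320112  0.03      ]
ptr line (array([ 0.5317768 , -0.3621442 ,  0.03590978]), [3.7399483269750182, 3.73994832697501]) (array([ 0.50732379, -0.36657384,  0.05460933]), [0.5824079347539628, 0.5824079347538565])
dial line [array([0.54433261, 0.26785358, 0.093     ]), array([0.52751601, 0.25904767, 0.093     ])]
```

```bash
python3 -c "
from h import *
print(onz('wrist0',280,210,.0),onz('wrist0',280,210,.08), ld('wrist0')['R'])
print(env.observe()['time'])"
python3 -m pendant '[20,60,20,0,0,0, 45,120,20,0,0,0, 70,180,20,0,0,0, 95,240,20,0,0,0, 120,300,20,0,0,0, 140,360,20,0,0,0, 160,420,20,0,0,0, 170,480,20,0,0,0, 180,540,20,0,0,0, 184,600,20,0,0,0]'
python3 -m pendant '[10,60,0,0,0,0, 10,100,0,0,0,0, 10,100,0,0,0,0]'
```

```text
[ 0.21416395 -0.53032847  0.        ] [ 0.23721137 -0.52011722  0.08      ] [[ 4.44495277e-01 -8.95780921e-01 -7.00067769e-04]
 [-8.54709631e-01 -4.24348972e-01  2.98997318e-01]
 [-2.68133166e-01 -1.32304541e-01 -9.54253694e-01]]
0.15
time: 1.4
ee_pos: [0.4388, 0.0781, 0.2207]
ee_rot: [[0.896, 0.445, 0.0], [0.445, -0.896, 0.001], [0.001, -0.001, -1.0]]
contact_force: [0.2, 0.9, -0.6]
finger_gap: 0.998
time: 1.78
ee_pos: [0.4481, 0.1805, 0.2203]
ee_rot: [[0.894, 0.449, -0.001], [0.449, -0.894, 0.001], [0.0, -0.002, -1.0]]
contact_force: [0.2, -0.3, 0.0]
finger_gap: 0.999
```

```bash
python3 -c "
from h import *
shot('wrist','w1'); crop('w1',0,0,560,300,1.42,'w1c'); print(proj('w1',[.529,.2595,.081]),proj('w1',[.512,.1205,.08]))"
```

```text
(np.float64(244.81072689376512), np.float64(68.40664213968654)) (np.float64(368.5230307637789), np.float64(155.2822972220235))
```

View pics/w1c.png

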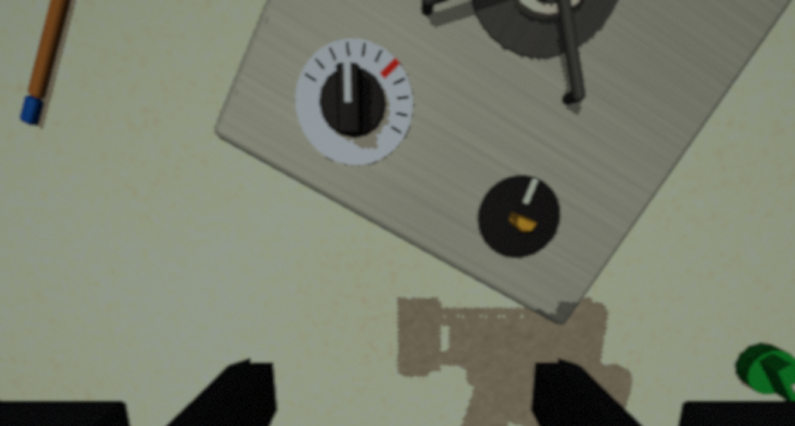

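```bash
python3 -c "
from h import *
crop('w1',200,20,100,100,8,'d1'); crop('w1',325,110,80,80,8,'s1')
a=cv2.imread('pics/d1.png')[:600];cv2.imwrite('pics/d1.png',cv2.resize(ld('w1')['img'][20:120,200:300,::-1],None,fx=6,fy=6,interpolation=cv2.INTER_CUBIC)); cv2.imwrite('pics/s1.png',cv2.resize(ld('w1')['img'][110:190,325:405,::-1],None,fx=7,fy=7,interpolation=cv2.INTER_CUBIC))"
```

```text
(no output)
```

View pics/d1.png

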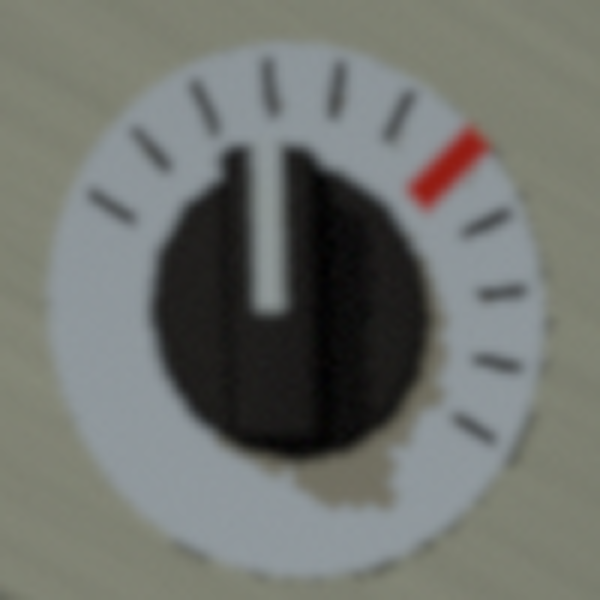

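View pics/s1.png

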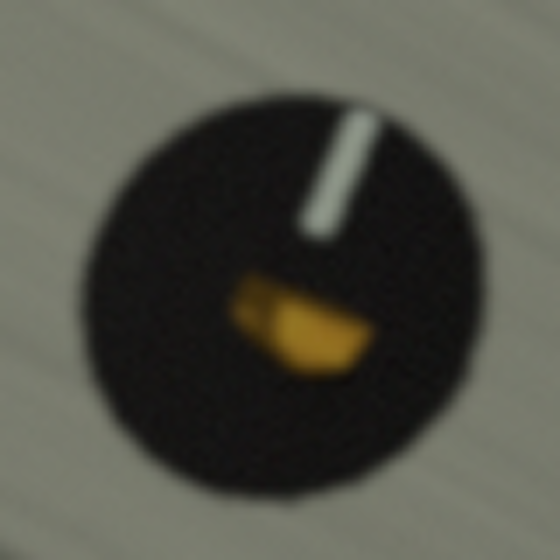

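```bash
cat > fit.py <<'E'
from h import *
from scipy.optimize import least_squares
def T(x,y,k=6,u0=200,v0=20): return (u0+x/k-.5+.5/k,v0+y/k-.5+.5/k)
pts=[(112,205),(152,150),(206,107),(271,87),(338,90),(399,116),(448,168),(488,222),(502,292),(498,364),(475,430)]
P=np.array([onz('w1',*T(*p),.056) for p in pts])[:,:2]
def f(q):
    a=q[2]-np.arange(11)*.31416
    return (P-np.c_[q[0]+q[3]*np.cos(a),q[1]+q[3]*np.sin(a)]).ravel()
r=least_squares(f,[.529,.2595,1.5,.033]);print(r.x,np.degrees(r.x[2]-1.885),np.sqrt(2*r.cost/11)*1000)
print('disc ctr',onz('w1',*T(297,310),.056))
L=[onz('w1',*T(*p),.093) for p in ((266,152),(270,312))];print(L,np.degrees(np.arctan2(*(L[0]-L[1])[1::-1])))
U=lambda x,y:T(x,y,7,325,110)
print('collar',onz('w1',*U(285,297),.057))
M=[onz('w1',*U(*p),.057) for p in ((363,112),(318,235))];print(M,np.degrees(np.arctan2(*(M[0]-M[1])[1::-1])))
print('top flat corners',[onz('w1',*U(*p),.081) for p in ((278,295),(375,328))])
E
python3 fit.py
```

```text
[0.52857527 0.25780674 1.50889982 0.03328256] -21.548953058052582 0.4238457604959705
disc ctr [0.52945209 0.2582807  0.056     ]
[array([0.54490917, 0.26613308, 0.093     ]), array([0.52616752, 0.25692575, 0.093     ])] 26.163807673814713
collar [0.51303417 0.11858183 0.057     ]
[array([0.54086665, 0.12214321, 0.057     ]), array([0.52295628, 0.11889815, 0.057     ])] 10.26963917509102
top flat corners [array([0.51312821, 0.1261832 , 0.081     ]), array([0.51522632, 0.11193865, 0.081     ])]
```

```bash
python3 -m pendant '[40,39,0,0,0,0, 81,78,0,0,0,0, 81,78,-50,0,0,0, 81,78,-100,0,0,0, 81,78,-110,0,0,0, 81,78,-110,0,0,0]' 40 10
python3 -c "
from h import *
shot('wrist','w2'); shot('scene','s2');shot('top','t2'); print(proj('w2',[.529,.2582,.081]))"
```

```text
time: 2.58
ee_pos: [0.5297, 0.256, 0.1108]
ee_rot: [[0.895, 0.446, -0.001], [0.446, -0.895, 0.001], [-0.001, -0.001, -1.0]]
contact_force: [0.4, 0.9, 0.6]
finger_gap: 0.454
(np.float64(279.42581931962457), np.float64(223.03318933648382))
```

View pics/w2.png

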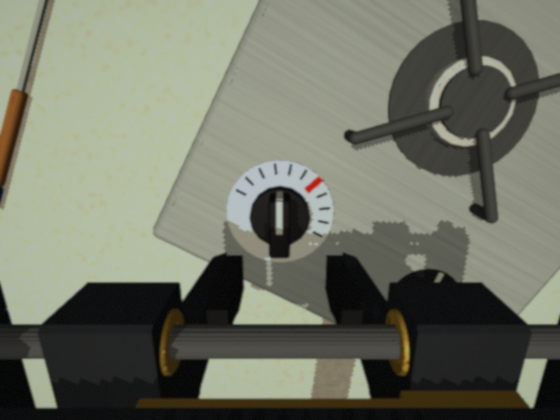

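```bash
python3 -m pendant '[-1,2,-20,0,0,0, -1,3,-37,0,0,0, -1,3,-37,0,0,0]' 
python3 -m pendant '[0,0,0,0,0,0, 0,0,0,0,0,0, 0,0,0,0,0,0, 0,0,0,0,0,0]' 8 10
python3 -c "
from h import *
shot('wrist','w3'); print(env.observe()['moment'])"
```

```text
time: 3.1
ee_pos: [0.5282, 0.2597, 0.0735]
ee_rot: [[0.894, 0.447, -0.001], [0.447, -0.894, 0.001], [-0.0, -0.001, -1.0]]
contact_force: [0.4, 0.7, -0.6]
finger_gap: 0.457
time: 3.6
ee_pos: [0.5285, 0.2598, 0.0739]
ee_rot: [[0.894, 0.447, -0.0], [0.447, -0.894, 0.001], [0.0, -0.001, -1.0]]
contact_force: [-0.4, 0.4, 0.7]
finger_gap: 0.091
[ 0.02671398  0.01972757 -0.03317843]
```

View pics/w3.png

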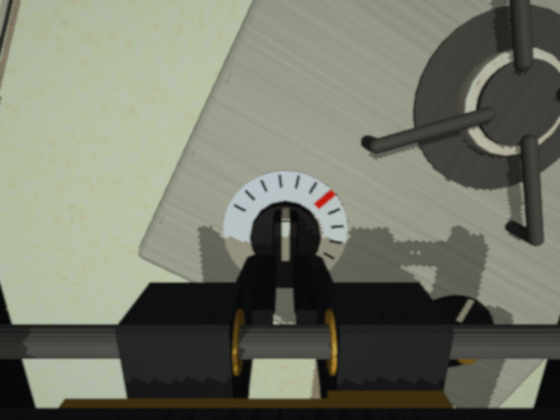

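```bash
python3 -c "
from h import *
o=env.observe()
print(proj('w3',o['ee_pos']),proj('w3',o['ee_pos']-.019*o['ee_rot'][:,2]),proj('w3',[.529,.2582,.081]),proj('w3',[.529,.2582,.056]))
h=np.radians(26.5)
for s in(-.02,.02): print(s,proj('w3',[.529+s*np.cos(h),.2582+s*np.sin(h),.093]))
crop('w3',210,160,150,180,4,'w3c')"
```

```text
(np.float64(282.60583518465546), np.float64(240.63520560073061)) (np.float64(282.478202533111), np.float64(254.3319104015599)) (np.float64(285.417368294082), np.float64(245.83956450629756)) (np.float64(285.2764996504321), np.float64(230.19917846805893))
-0.02 (np.float64(285.4262815751643), np.float64(287.70400622045975))
0.02 (np.float64(285.5751923477218), np.float64(219.67562990116497))
```

View pics/w3c.png

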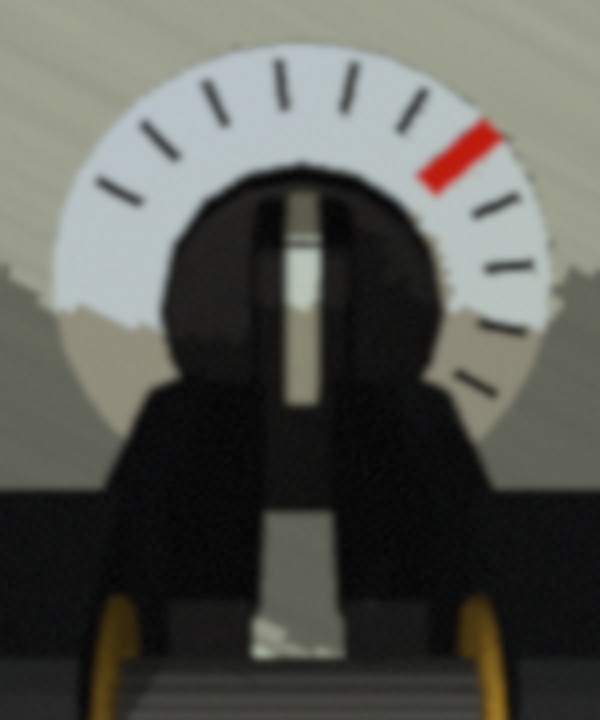

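```bash
python3 -c "
from h import *
shot('scene','s3'); crop('scene0',340,170,1,1,1,'x'); crop('s3',340,160,90,75,8,'s3c')
print(onz('w3',272,285,.093),[ (onz('w3',210+a/4,160+500/4,z)[:2]).round(4) for a in (262,335) for z in (.093,.1,.12)])"
```

```text
[0.50929083 0.2566922  0.093     ] [array([0.5102, 0.255 ]), array([0.5139, 0.2566]), array([0.5245, 0.2613]), array([0.5147, 0.2459]), array([0.5182, 0.2479]), array([0.5283, 0.2537])]
```

View pics/s3c.png

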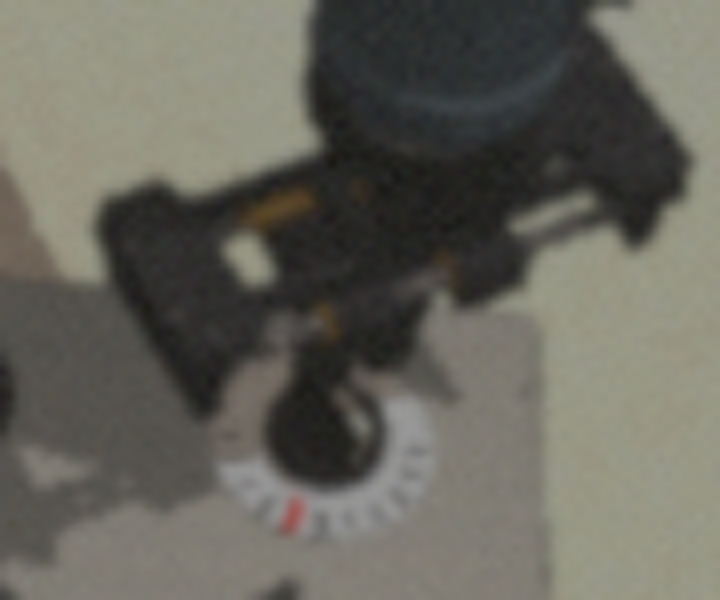

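```bash
python3 -m pendant '[0,0,0,0,0,0, 0,0,0,0,0,0, 0,0,0,0,0,0]' 4 10
python3 -c "
from h import *
shot('wrist','w4');crop('w4',210,160,150,180,4,'w4c')"
```

```text
time: 4.08
ee_pos: [0.5284, 0.2597, 0.0738]
ee_rot: [[0.894, 0.447, -0.0], [0.447, -0.894, 0.001], [0.0, -0.001, -1.0]]
contact_force: [-0.2, -0.9, -0.4]
finger_gap: 0.047
```

View pics/w4c.png

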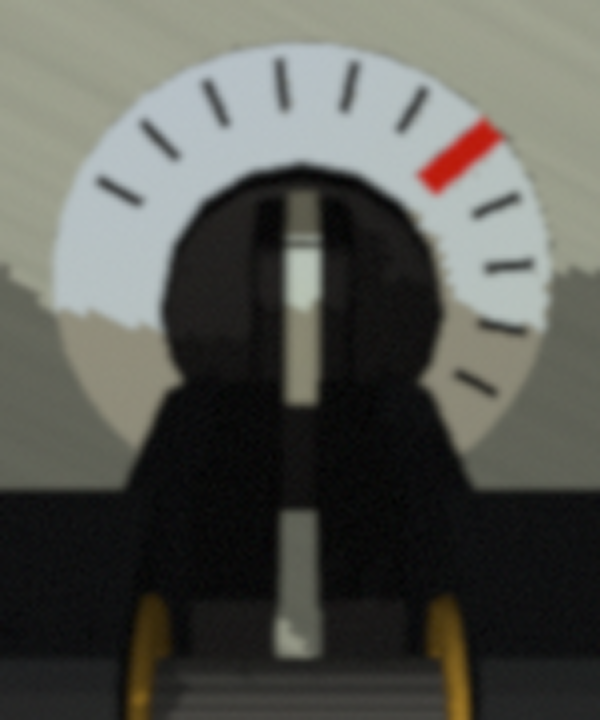

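```bash
python3 -c "
from h import *
print(tri(('w1',244.6,71.6),('w3',285.1,260.4)))
print(tri(('w1',200+268/6-.4,20+150/6-.4),('w3',285.1,160+238/4-.4)))
d=ld('w4');o=env.observe()
for p in ([0,0,0],[.009,0,0],[0,0,-.019],[.009,0,-.019],[.009,0,-.03],[.009,.0,-.04]):
  X=o['ee_pos']+o['ee_rot']@np.array(p); print(p,proj('w4',X),(d['R']@X+d['t'])[2])
"
```

```text
(array([0.52611367, 0.2569228 , 0.0932731 ]), [0.06644589032471473, 0.06644589032476127])
(array([0.5456676 , 0.26675252, 0.0883977 ]), [0.016032163729808913, 0.01603216372966187])
[0, 0, 0] (np.float64(282.5806662415212), np.float64(240.62367615844752)) 0.1980154893073249
[0.009, 0, 0] (np.float64(282.55667457415205), np.float64(226.35273119990512)) 0.19532250631339693
[0, 0, -0.019] (np.float64(282.45192979159447), np.float64(254.32138552555648)) 0.1798859980954589
[0.009, 0, -0.019] (np.float64(282.4235268792751), np.float64(238.7984878717997)) 0.1771930151015309
[0.009, 0, -0.03] (np.float64(282.3332041074767), np.float64(247.24125693943463)) 0.16669699387360842
[0.009, 0.0, -0.04] (np.float64(282.24062296529075), np.float64(255.89512337789057)) 0.15715515639367894
```

The fingers shut to 4 mm without touching the 14 mm bar. By image scale the visible tips are about 157 mm from the camera, while the stated TCP is at 198 mm. So the real tips seem to sit about 40 mm above the stated TCP. I'll reopen and go down in small guarded steps.

```bash
python3 -m pendant '[0,0,0,0,0,0, 0,0,0,0,0,0, 0,0,-6,0,0,0, 0,0,-12,0,0,0, 0,0,-12,0,0,0]' 30 10
python3 -c "
from h import *
shot('wrist','w5');crop('w5',210,160,150,180,4,'w5c'); shot('scene','s5'); crop('s5',340,160,90,75,8,'s5c')"
```

```text
time: 4.75
ee_pos: [0.5277, 0.2595, 0.0608]
ee_rot: [[0.895, 0.447, -0.002], [0.447, -0.895, 0.0], [-0.002, -0.001, -1.0]]
contact_force: [0.2, 0.2, 0.6]
finger_gap: 0.339
```

View pics/w5c.png

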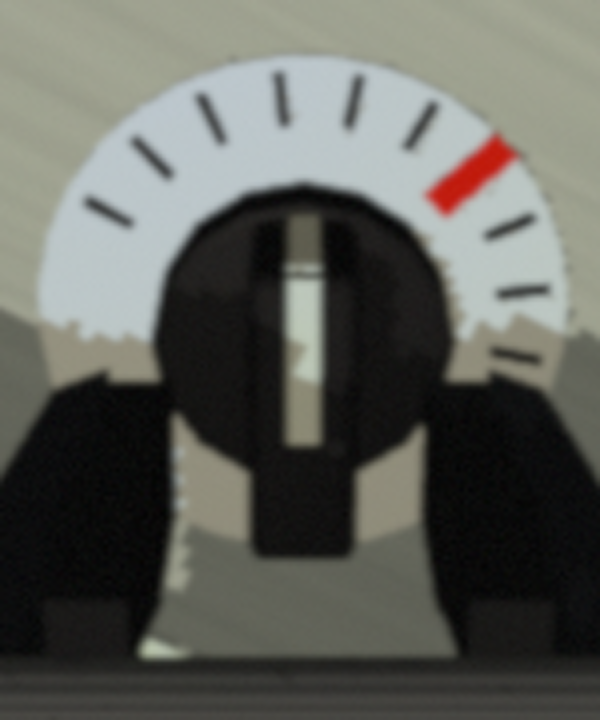

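View pics/s5c.png

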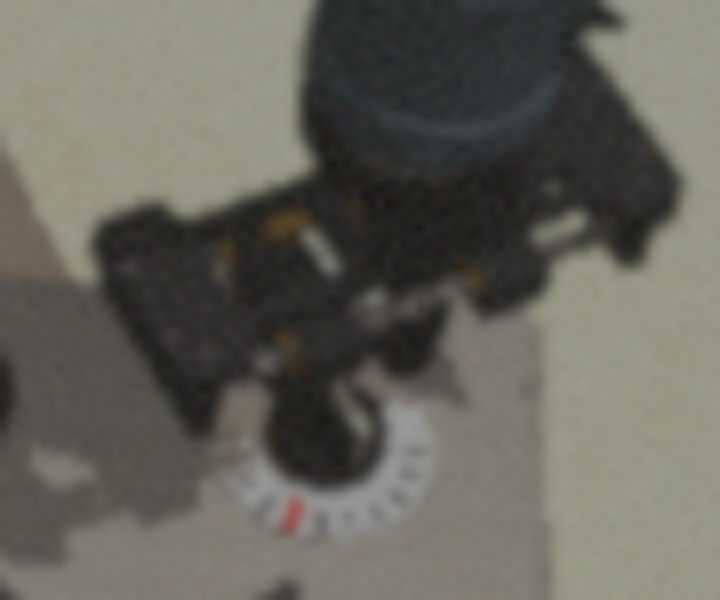

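```bash
python3 -m pendant '[0,0,-6,0,0,0, 0,0,-12,0,0,0, 0,0,-14,0,0,0, 0,0,-14,0,0,0]' 30 10
python3 -c "
from h import *
shot('wrist','w6');crop('w6',210,160,150,180,4,'w6c')"
```

```text
time: 5.35
ee_pos: [0.528, 0.2597, 0.0472]
ee_rot: [[0.894, 0.447, -0.001], [0.447, -0.894, 0.001], [-0.001, -0.001, -1.0]]
contact_force: [0.1, -0.6, -0.8]
finger_gap: 0.34
```

View pics/w6c.png

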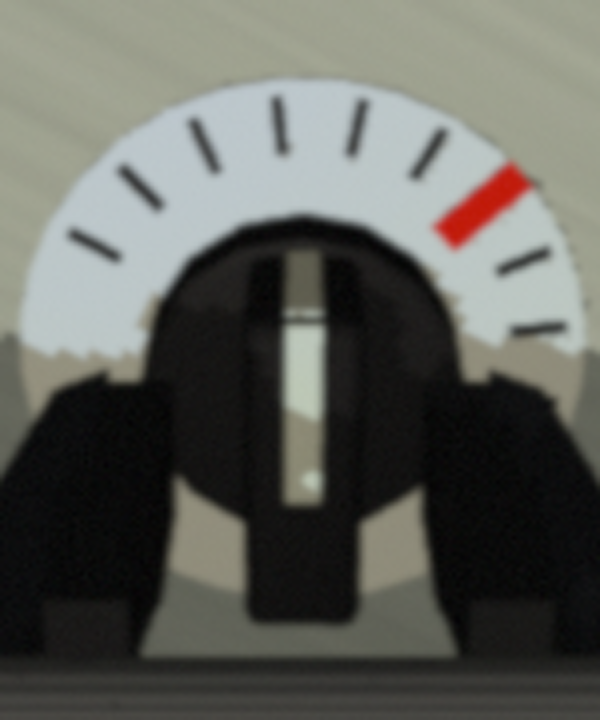

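```bash
python3 -m pendant '[0,0,-5,0,0,0, 0,0,-9,0,0,0, 0,0,-9,0,0,0]' 30 10
python3 -m pendant '[0,0,0,0,0,0, 0,0,0,0,0,0, 0,0,0,0,0,0]' 6 10
python3 -c "
from h import *
shot('wrist','w7');crop('w7',210,160,150,180,4,'w7c')"
```

```text
time: 5.78
ee_pos: [0.5278, 0.2596, 0.0379]
ee_rot: [[0.895, 0.447, -0.002], [0.447, -0.895, 0.0], [-0.001, -0.001, -1.0]]
contact_force: [-0.9, 0.3, 0.2]
finger_gap: 0.343
time: 6.15
ee_pos: [0.5281, 0.2592, 0.038]
ee_rot: [[0.895, 0.447, -0.002], [0.447, -0.895, -0.0], [-0.001, -0.0, -1.0]]
contact_force: [1.0, -4.0, -0.6]
finger_gap: 0.161
```

View pics/w7c.png

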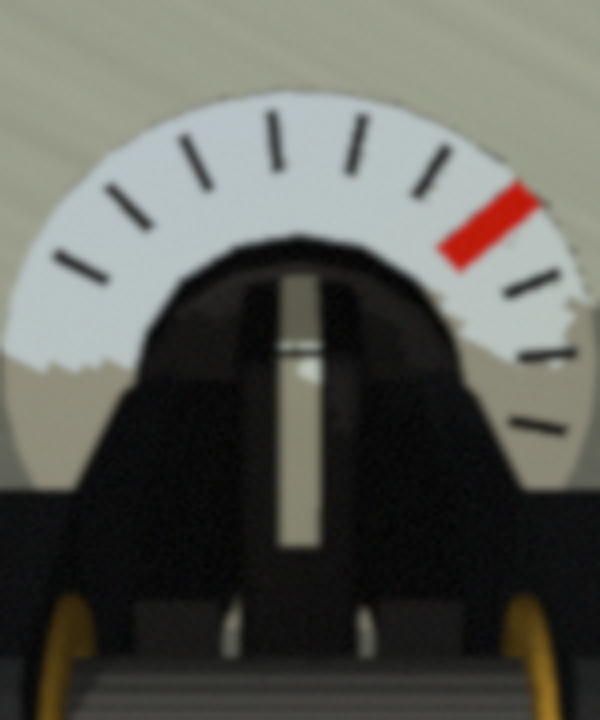

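```bash
python3 -m pendant '[0.5,-1,0,0,0,-9, 0.5,-1,0,0,0,-18, 0.5,-1,0,0,0,-27, 0.5,-1,0,0,0,-36, 0.5,-1,0,0,0,-44, 0.5,-1,0,0,0,-48, 0.5,-1,0,0,0,-48, 0.5,-1,0,0,0,-48]'
python3 -c "
from h import *
o=shot('wrist','w8');R=o['ee_rot'];print(np.degrees(np.arctan2(R[1,0],R[0,0])),o['moment'],o['contact_force']);crop('w8',210,160,150,180,4,'w8c')"
```

```text
time: 7.2
ee_pos: [0.5281, 0.2592, 0.038]
ee_rot: [[0.931, -0.364, -0.002], [-0.364, -0.931, 0.003], [-0.003, -0.002, -1.0]]
contact_force: [-0.9, 6.7, -0.4]
finger_gap: 0.156
-21.363989518382358 [ 1.0221127   0.23882686 -0.02481474] [-0.94610283  6.70406444 -0.36192354]
```

View pics/w8c.png

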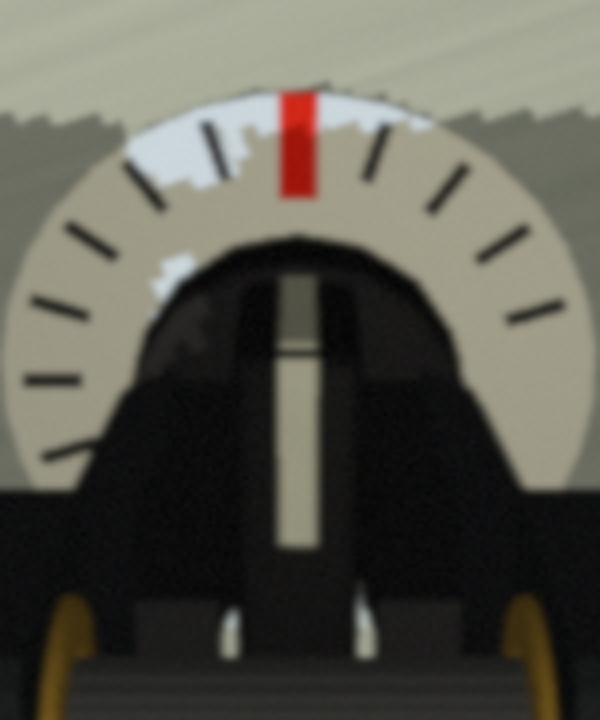

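```bash
python3 -m pendant '[0,1,0,0,0,0, 0,1,0,0,0,0]'
python3 -m pendant '[0,0,0,0,0,0, 0,0,0,0,0,0, 0,0,0,0,0,0, 0,0,40,0,0,0, 0,0,80,0,0,0, -30,-10,130,0,0,0, -60,-20,140,0,0,0, -60,-20,140,0,0,0]' 40 10
python3 -c "
from h import *
o=shot('wrist','w9');d=ld('w9');cv2.imwrite('pics/w9b.png',d['img'][:,:,::-1]);print(proj('w9',[.529,.258,.081]),proj('w9',[.513,.119,.07]))"
```

```text
time: 7.5
ee_pos: [0.5281, 0.2593, 0.038]
ee_rot: [[0.932, -0.364, -0.002], [-0.364, -0.932, 0.001], [-0.002, -0.0, -1.0]]
contact_force: [-0.7, -2.9, 2.2]
finger_gap: 0.155
time: 8.5
ee_pos: [0.4676, 0.2395, 0.1794]
ee_rot: [[0.932, -0.363, 0.0], [-0.363, -0.932, 0.002], [-0.0, -0.002, -1.0]]
contact_force: [1.0, 0.1, 0.2]
finger_gap: 0.456
(np.float64(235.15818725892905), np.float64(139.16059712974237)) (np.float64(398.59648361237834), np.float64(94.10640737587576))
```

View pics/w9.png

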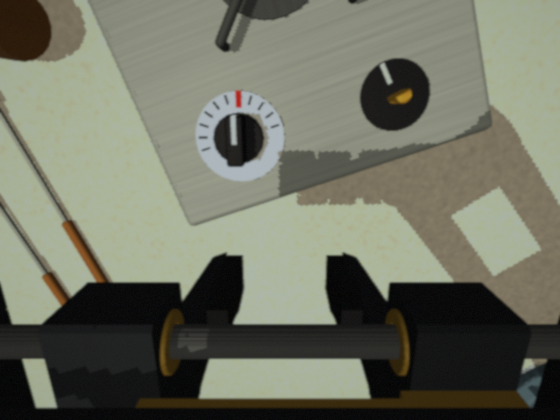

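```bash
python3 -c "
from h import *
for n,u,v in(('d9',190,85),('s9',350,50)):
  crop('w9',u,v,100,100,6,n)"
```

```text
(no output)
```

View pics/d9.png

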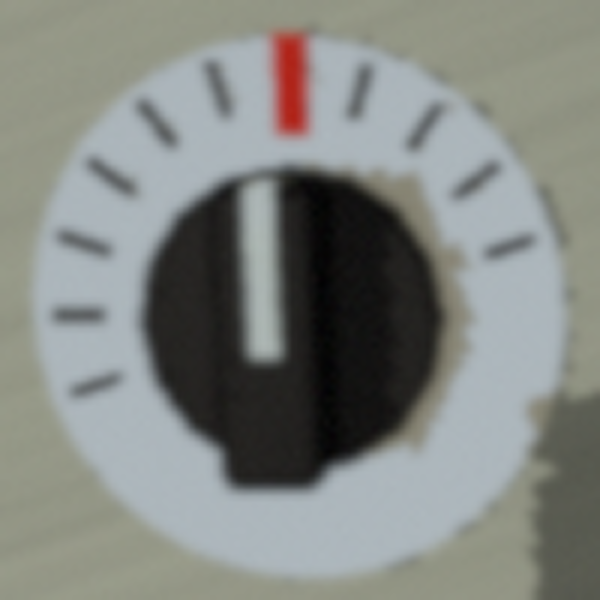

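View pics/s9.png

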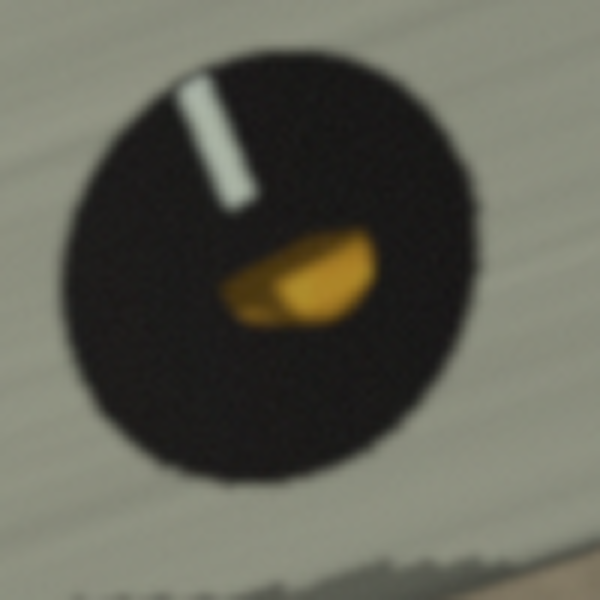

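```bash
cat > fit2.py <<'E'
from h import *
from scipy.optimize import least_squares
def T(x,y,u0,v0,k=6): return (u0+x/k-.5+.5/k,v0+y/k-.5+.5/k)
D=lambda x,y:T(x,y,190,85); S=lambda x,y:T(x,y,350,50)
pts=[(96,384),(79,315),(84,242),(111,177),(157,122),(220,88),(290,83),(360,92),(427,127),(476,181),(510,247)]
P=np.array([onz('w9',*D(*p),.056) for p in pts])[:,:2]
def f(q):
    a=q[2]-np.arange(11)*.31416
    return (P-np.c_[q[0]+q[3]*np.cos(a),q[1]+q[3]*np.sin(a)]).ravel()
r=least_squares(f,[.529,.2595,1.5,.033]);print(r.x,np.degrees(r.x[2]-1.885),np.sqrt(2*r.cost/11)*1000)
L=[onz('w9',*D(*p),.093) for p in ((259,182),(264,360))];print(L,np.degrees(np.arctan2(*(L[0]-L[1])[1::-1])))
print('collar',onz('w9',*S(271,266),.057))
M=[onz('w9',*S(*p),.057) for p in ((194,83),(239,205))];print(M,np.degrees(np.arctan2(*(M[0]-M[1])[1::-1])))
C=[onz('w9',*S(*p),.081) for p in ((279,284),(368,232))];print(C); d=C[1]-C[0];print('flat',np.degrees(np.arctan2(d[1],d[0]))+90)
E
python3 fit2.py
```

```text
[0.52847143 0.25787372 1.50930451 0.03326031] -21.525765815416086 0.3689774325397693
[array([0.54707727, 0.25021419, 0.093     ]), array([0.52601049, 0.25884347, 0.093     ])] -22.274765011063803
collar [0.51318332 0.11801325 0.057     ]
[array([0.5406233 , 0.12149097, 0.057     ]), array([0.52281434, 0.12003464, 0.057     ])] 4.674977913463182
[array([0.51266754, 0.12485729, 0.081     ]), array([0.51469858, 0.11214834, 0.081     ])]
flat 9.07976581190455
```

```bash
python3 -m pendant '[0,-40,0,0,0,10, 10,-80,0,0,0,20, 16,-120,-20,0,0,28, 16,-124,-40,0,0,30, 16,-124,-40,0,0,30]' 60
python3 -c "
from h import *
o=shot('wrist','w10');print(proj('w10',[.513,.119,.07]))
crop('w10',200,100,170,130,4.5,'s10')"
```

```text
time: 9.18
ee_pos: [0.4832, 0.1149, 0.1362]
ee_rot: [[0.989, 0.149, -0.006], [0.149, -0.989, 0.001], [-0.006, -0.002, -1.0]]
contact_force: [-0.5, 0.4, -0.6]
finger_gap: 0.679
(np.float64(283.37143181858994), np.float64(169.6422288637961))
```

View pics/s10.png

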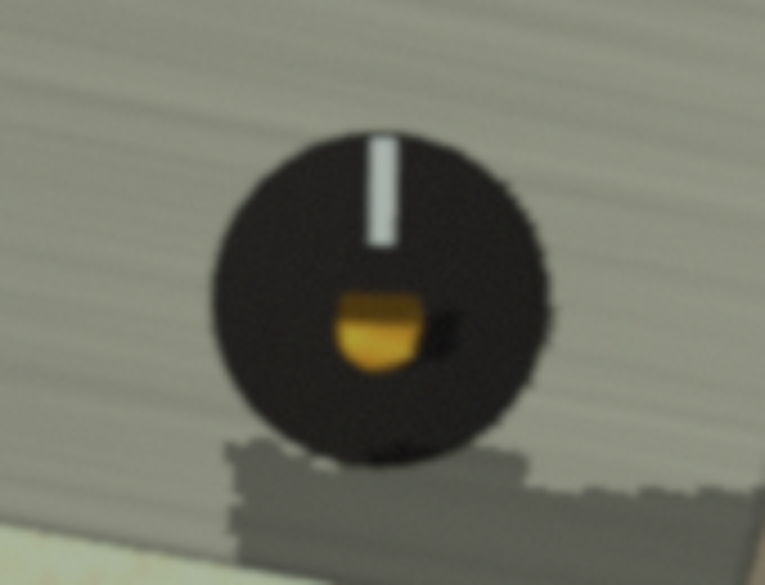

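```bash
python3 -c "
from h import *
S=lambda x,y:(200+x/4.5-.4,100+y/4.5-.4)
print('collar',onz('w10',*S(381.5,299),.057));A=onz('w10',*S(383,138),.057);B=onz('w10',*S(381,243),.057);print(A,B,np.degrees(np.arctan2(*(A-B)[1::-1])))
print('edges', [onz('w10',*S(x,322),.081) for x in (335,424)])
# triangulate top flat corners: w1 & w9 & w10
T=lambda x,y,u0,v0,k:(u0+x/k-.4,v0+y/k-.4)
print(tri(('w1',*T(278,295,325,110,7)),('w9',*T(279,284,350,50,6)),('w10',*S(335,320))))
print(tri(('w1',*T(375,328,325,110,7)),('w9',*T(375,232,350,50,6)),('w10',*S(424,320))))
print(onz('w10',*S(377,371),.081))"
python3 -m pendant '[-20,-60,40,0,0,0, -20,-120,60,0,0,0, -20,-180,60,0,0,0, -20,-240,60,0,0,0, -20,-300,60,0,0,0, -20,-360,60,0,0,0, -20,-420,60,0,0,0, -20,-460,60,0,0,0, -20,-475,60,0,0,0, -20,-475,60,0,0,0]'
python3 -c "
from h import *
o=shot('wrist','k1');print(proj('k1',[.512,-.365,.03]))"
```

```text
collar [0.51347502 0.11831573 0.057     ]
[0.54080121 0.12217781 0.057     ] [0.52315462 0.11986296 0.057     ] 7.473271992377127
edges [array([0.5130092 , 0.12576432, 0.081     ]), array([0.51513771, 0.11165552, 0.081     ])]
(array([0.51310825, 0.12574718, 0.08172211]), [0.573481259918216, 0.7490398272494917, 0.36401604418326255])
(array([0.51500609, 0.11163882, 0.08100556]), [0.3258961334810433, 0.7308261582232841, 0.4497180273859974])
[0.5060665 0.1179151 0.081    ]
time: 10.48
ee_pos: [0.4644, -0.3595, 0.1976]
ee_rot: [[0.989, 0.149, -0.004], [0.149, -0.989, 0.002], [-0.003, -0.002, -1.0]]
contact_force: [-0.6, 0.8, -0.1]
finger_gap: 0.679
(np.float64(295.5580226145864), np.float64(135.65966124808614))
```

View pics/k1.png

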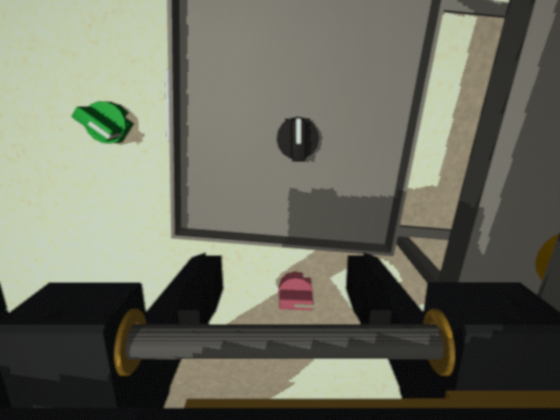

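```bash
python3 -c "
from h import *
crop('top0',335,150,190,115,4,'ti'); crop('scene0',5,115,215,160,3.5,'ti2'); crop('k1',255,95,90,80,7,'k1c')"
```

```text
(no output)
```

View pics/ti.png

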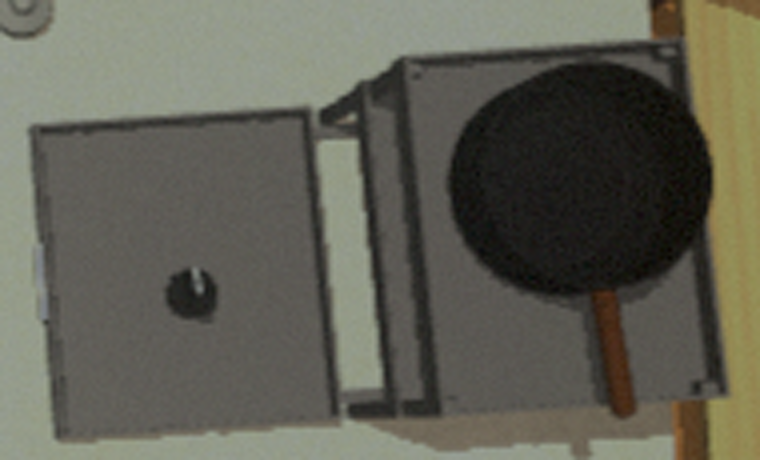

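View pics/ti2.png

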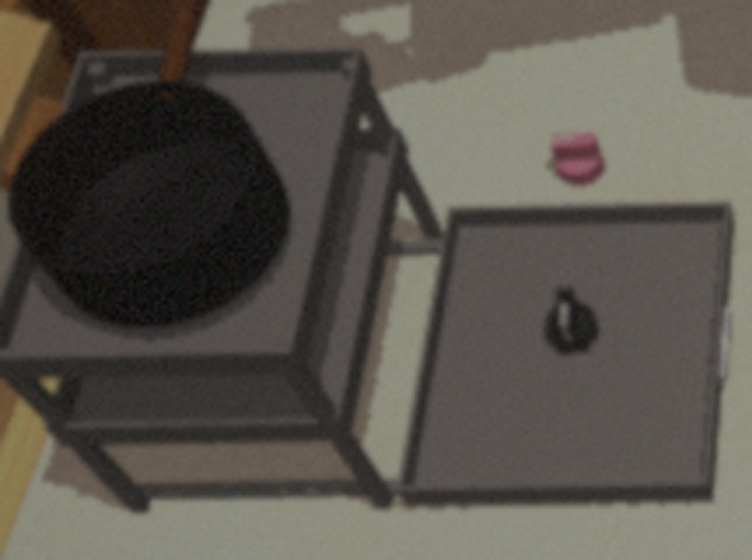

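View pics/k1c.png

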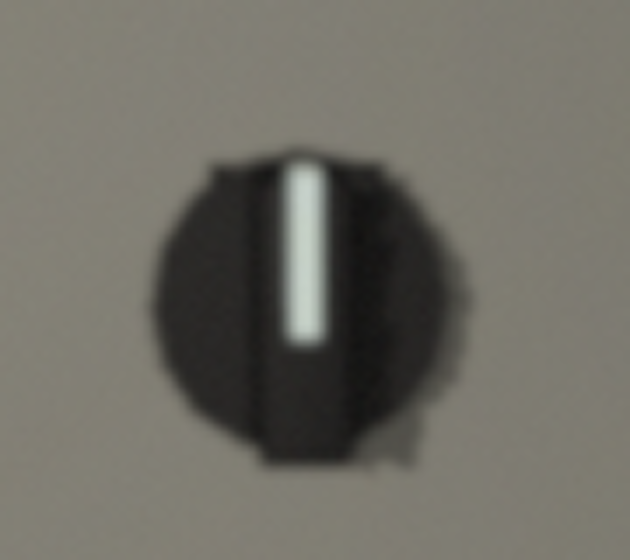

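```bash
python3 -c "
from h import *
S=lambda x,y:(255+x/7-.4,95+y/7-.4)
B=onz('k1',*S(304,343),.056);A=onz('k1',*S(304,170),.056);C=onz('k1',*S(306,463),.056)
print(A,B,C,np.degrees(np.arctan2(*(A-B)[1::-1])))
S0=lambda n,u,v:{'k':('top0',350+u/8-.44,195+v/8-.44),'q':('scene0',145+u/10-.45,185+v/10-.45)}[n]
print(tri(('k1',*S(304,343)),S0('k',283,229),S0('q',211,163)))
"
python3 -m pendant '[25,-2,-30,0,0,0, 46,-5,-60,0,0,0, 46,-5,-90,0,0,0, 46,-5,-110,0,0,0, 46,-5,-110,0,0,0]' 40 10
python3 -c "
from h import *
o=shot('wrist','k2');crop('k2',190,120,190,150,4,'k2c')"
```

```text
[ 0.5297626 -0.3636715  0.056    ] [ 0.50716777 -0.36736193  0.056     ] [ 0.49094189 -0.37029399  0.056     ] 9.276261211704536
(array([ 0.50682947, -0.36695272,  0.05458362]), [0.523337505556051, 0.639929056529611, 1.1533067241627202])
time: 11.15
ee_pos: [0.5098, -0.3615, 0.0861]
ee_rot: [[0.988, 0.151, -0.006], [0.151, -0.989, 0.005], [-0.005, -0.006, -1.0]]
contact_force: [0.5, 0.2, -0.5]
finger_gap: 0.458
```

View pics/k2c.png

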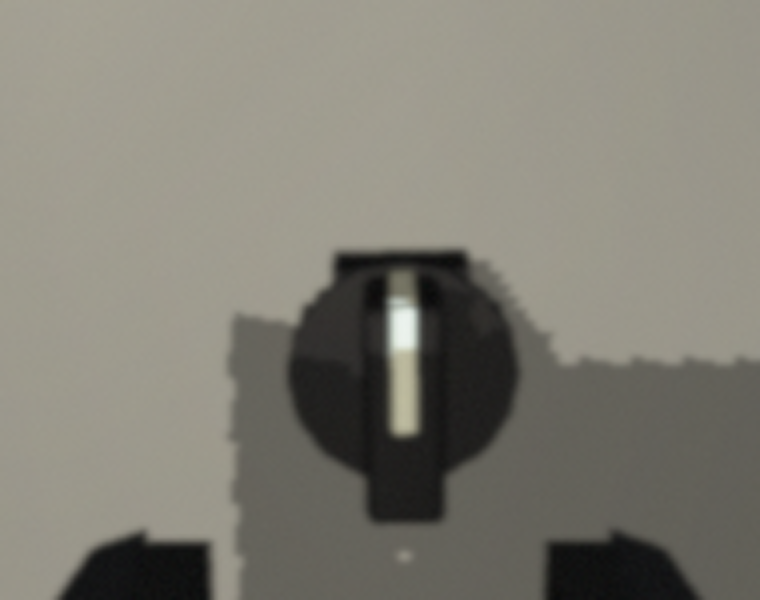

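```bash
python3 -m pendant '[0,-4,-30,0,0,0, 0,-4,-60,0,0,0, 0,-4,-76,0,0,0, 0,-4,-80,0,0,0, 0,-4,-80,0,0,0]' 32 10
python3 -c "
from h import *
o=shot('wrist','k3');crop('k3',200,140,170,150,4,'k3c')"
```

```text
time: 11.82
ee_pos: [0.5111, -0.3672, 0.0088]
ee_rot: [[0.989, 0.151, -0.003], [0.151, -0.989, 0.002], [-0.003, -0.002, -1.0]]
contact_force: [-0.5, -0.1, -0.2]
finger_gap: 0.363
```

View pics/k3c.png

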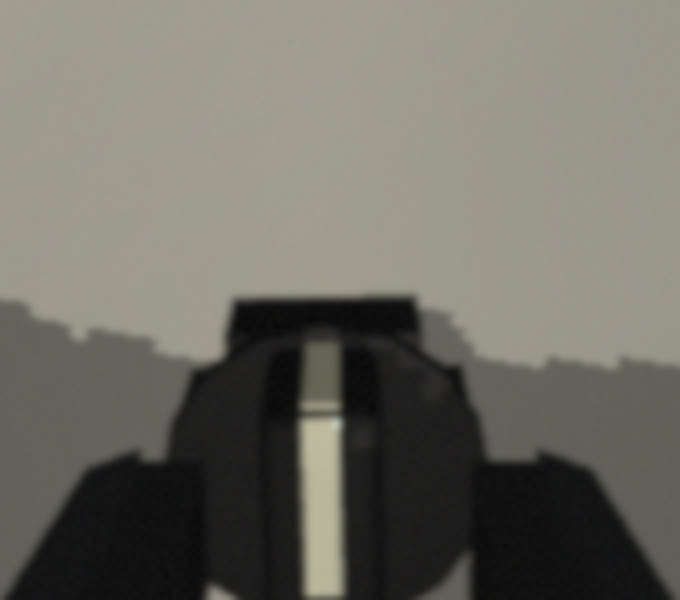

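```bash
python3 -m pendant '[-1,1.8,0,0,0,0, -1,1.8,-4,0,0,0, -1,1.8,-7,0,0,0, -1,1.8,-7,0,0,0]'
python3 -m pendant '[0,0,0,0,0,0, 0,0,0,0,0,0, 0,0,0,0,0,0]' 4 20
python3 -c "
from h import *
o=shot('wrist','k4');crop('k4',200,140,170,150,4,'k4c')"
```

```text
time: 12.38
ee_pos: [0.51, -0.3653, 0.0015]
ee_rot: [[0.989, 0.151, -0.003], [0.151, -0.989, 0.002], [-0.003, -0.002, -1.0]]
contact_force: [-1.1, 1.2, 0.5]
finger_gap: 0.365
time: 12.75
ee_pos: [0.51, -0.3653, 0.0016]
ee_rot: [[0.989, 0.151, -0.003], [0.151, -0.989, 0.002], [-0.003, -0.002, -1.0]]
contact_force: [-0.7, 0.1, 0.2]
finger_gap: 0.156
```

View pics/k4c.png

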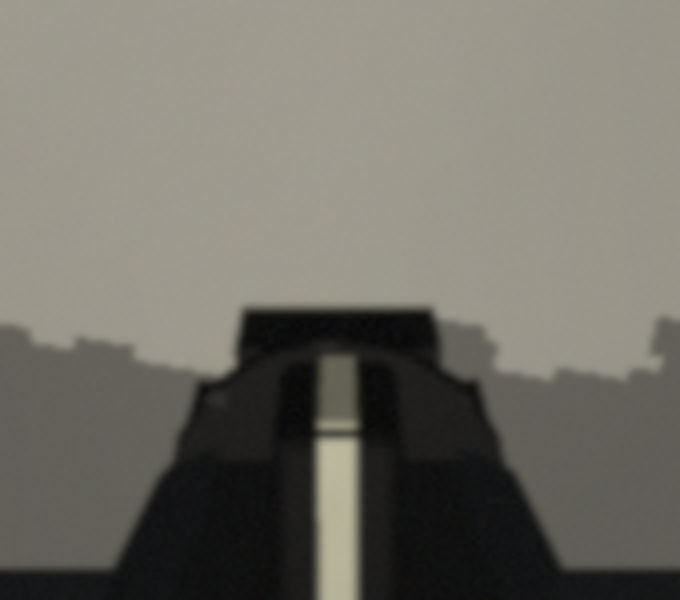

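```bash
python3 -m pendant '[0,0,0,0,0,0, 0,0,0,0,0,0, 0,0,15,0,0,0, 0,0,40,0,0,0, 0,0,80,0,0,0, 0,0,120,0,0,0, 0,0,130,0,0,0, 0,0,130,0,0,0]' 4 40
python3 -c "
from h import *
o=shot('wrist','k5');crop('k5',180,120,200,150,4,'k5c')"
```

```text
time: 13.8
ee_pos: [0.5102, -0.3654, 0.1322]
ee_rot: [[0.989, 0.151, -0.002], [0.151, -0.989, 0.001], [-0.002, -0.001, -1.0]]
contact_force: [-0.3, -0.2, -0.7]
finger_gap: 0.157
```

View pics/k5c.png

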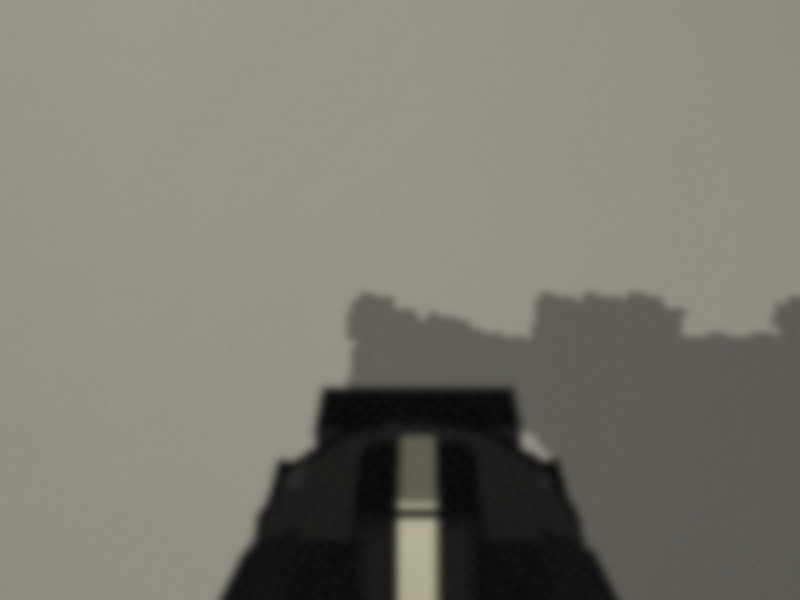

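```bash
python3 -m pendant '[0,55,0,0,0,0, 0,110,0,0,0,0, 1,165,0,0,0,0, 1,220,0,0,0,0, 1,275,0,0,0,0, 1,330,0,0,0,0, 2,385,0,0,0,0, 2,435,0,0,0,0, 2,475,-5,0,0,0, 2,485,-15,0,0,0]'
python3 -m pendant '[0,0,0,0,0,0, 0,0,-3,0,0,0]'
python3 -c "
from h import *
o=shot('wrist','p1');crop('p1',180,120,200,150,4,'p1c');o2=shot('scene','p1s');crop('p1s',290,140,110,90,7,'p1sc');R=o['ee_rot'];print(o['ee_pos'],np.degrees(np.arctan2(R[1,0],R[0,0])))"
```

```text
time: 15.1
ee_pos: [0.5101, 0.1222, 0.1138]
ee_rot: [[0.988, 0.154, -0.007], [0.154, -0.988, 0.003], [-0.006, -0.004, -1.0]]
contact_force: [-0.6, -0.4, -0.5]
finger_gap: 0.155
time: 15.35
ee_pos: [0.5099, 0.1212, 0.1101]
ee_rot: [[0.988, 0.153, -0.008], [0.153, -0.988, 0.002], [-0.007, -0.004, -1.0]]
contact_force: [-0.5, 0.6, 0.2]
finger_gap: 0.158
[0.50988982 0.12119265 0.11010569] 8.79605978942989
```

View pics/p1c.png

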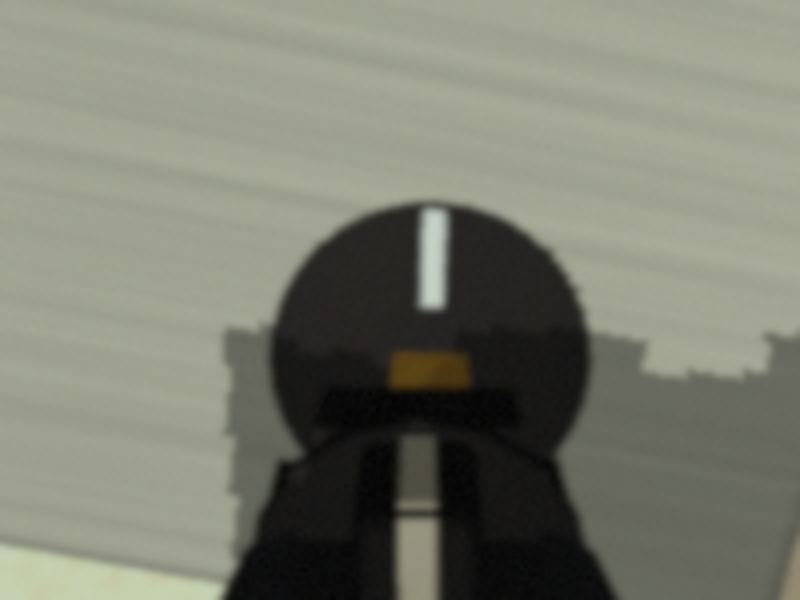

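View pics/p1sc.png

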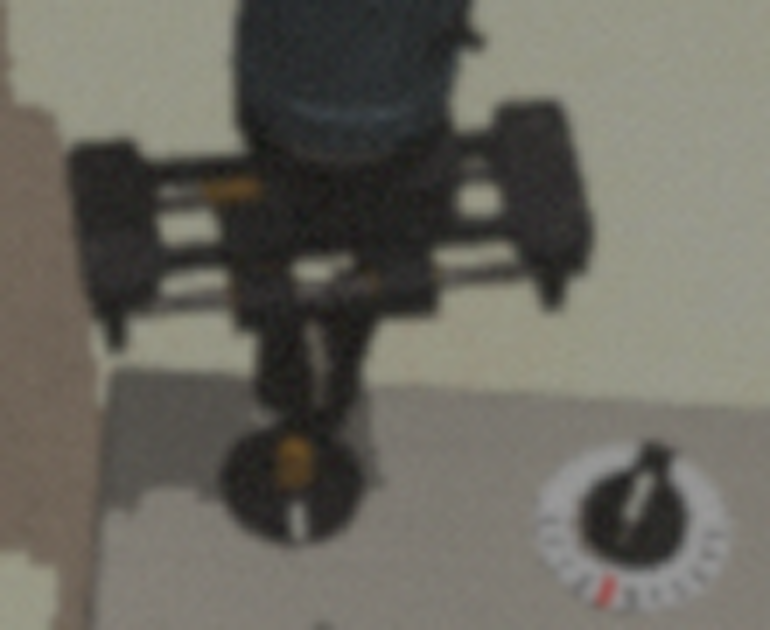

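```bash
python3 -m pendant '[3,-1.7,-10,0,0,-1.5, 3,-1.7,-20,0,0,-1.5, 3,-1.7,-30,0,0,-1.5, 3,-1.7,-32,0,0,-1.5, 3,-1.7,-32,0,0,-1.5]'
python3 -c "
from h import *
o=shot('wrist','p2');crop('p2',180,120,200,150,4,'p2c');R=o['ee_rot'];print(o['ee_pos'],np.degrees(np.arctan2(R[1,0],R[0,0])),R[2])
print(proj('p2',[.5128,.1184,.057]), proj('p2',[.5128,.1184,.081]))"
```

```text
time: 16.08
ee_pos: [0.5129, 0.1194, 0.0781]
ee_rot: [[0.992, 0.126, -0.008], [0.126, -0.992, 0.003], [-0.008, -0.004, -1.0]]
contact_force: [-0.2, -1.0, 0.6]
finger_gap: 0.152
[0.51288892 0.11938535 0.07810003] 7.262506670223297 [-0.00757306 -0.00382587 -0.99996401]
(np.float64(284.04128480932866), np.float64(228.65180489699128)) (np.float64(283.9074179576382), np.float64(243.46278524602175))
```

View pics/p2c.png

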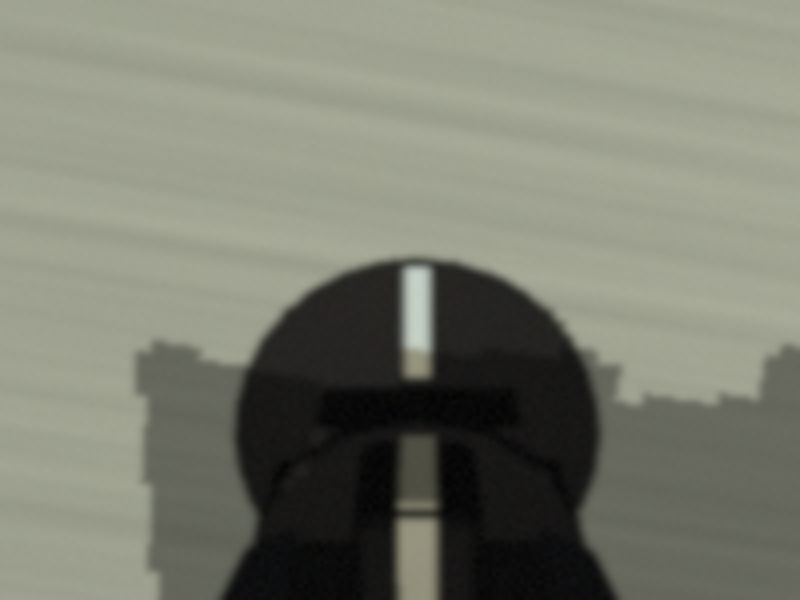

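```bash
python3 -m pendant '[0,0,-3,0,-0.4,0, 0,0,-6,0,-0.4,0, 0,0,-8,0,-0.4,0, 0,0,-10,0,-0.4,0, 0,0,-12,0,-0.4,0, 0,0,-12,0,-0.4,0]'
python3 -c "
from h import *
o=env.observe();print(o['contact_force'],o['moment'],o['ee_rot'][2])"
```

```text
time: 16.88
ee_pos: [0.5131, 0.1194, 0.0663]
ee_rot: [[0.992, 0.126, -0.001], [0.126, -0.992, 0.003], [-0.0, -0.003, -1.0]]
contact_force: [0.5, -1.0, -0.1]
finger_gap: 0.156
[ 0.53812782 -0.95278348 -0.09557614] [ 0.03886259 -0.0120605  -0.01677825] [-3.20025426e-04 -2.87209218e-03 -9.99995824e-01]
```

```bash
python3 -m pendant '[0,0,-2,0,0,0, 0,0,-4,0,0,0, 0,0,-6,0,0,0, 0,0,-8,0,0,0, 0,0,-9,0,0,0, 0,0,-9,0,0,0]' 4 60
python3 -m pendant '[0,0,-1,0,0,0, 0,0,-2,0,0,0, 0,0,-3,0,0,0, 0,0,-4,0,0,0, 0,0,-4,0,0,0]'
```

```text
time: 17.62
ee_pos: [0.513, 0.1194, 0.0572]
ee_rot: [[0.992, 0.126, -0.001], [0.126, -0.992, 0.003], [-0.0, -0.003, -1.0]]
contact_force: [0.1, 0.4, -0.3]
finger_gap: 0.156
time: 18.25
ee_pos: [0.5131, 0.1194, 0.0533]
ee_rot: [[0.992, 0.126, -0.001], [0.126, -0.992, 0.003], [-0.0, -0.003, -1.0]]
contact_force: [-1.0, -0.6, 3.9]
finger_gap: 0.151
```

Contact came at a TCP height of about 0.054, as predicted, with the spring preload of about 3.9 N. I'll press on to the stop.

```bash
python3 -m pendant '[0,0,-1,0,0,0, 0,0,-2,0,0,0, 0,0,-3,0,0,0, 0,0,-4,0,0,0, 0,0,-4,0,0,0]'
python3 -m pendant '[0,0,-0.5,0,0,0, 0,0,-1,0,0,0, 0,0,-1,0,0,0]'
python3 -m pendant '[0,0,-0.5,0,0,0, 0,0,-1,0,0,0, 0,0,-1,0,0,0]'
```

```text
time: 18.88
ee_pos: [0.5131, 0.1194, 0.0495]
ee_rot: [[0.992, 0.126, -0.001], [0.126, -0.992, 0.003], [-0.0, -0.003, -1.0]]
contact_force: [-2.8, -0.6, 6.0]
finger_gap: 0.151
time: 19.25
ee_pos: [0.5131, 0.1194, 0.0488]
ee_rot: [[0.992, 0.127, -0.001], [0.127, -0.992, 0.003], [-0.0, -0.003, -1.0]]
contact_force: [-2.3, 0.4, 6.6]
finger_gap: 0.151
time: 19.62
ee_pos: [0.5132, 0.1194, 0.0483]
ee_rot: [[0.992, 0.127, -0.001], [0.127, -0.992, 0.003], [-0.0, -0.003, -1.0]]
contact_force: [-4.0, -0.8, 8.9]
finger_gap: 0.153
```

```bash
python3 -m pendant '[0,0,-0.5,0,0,0, 0,0,-1,0,0,0, 0,0,-1,0,0,0]'
python3 -m pendant '[0,0,-0.5,0,0,0, 0,0,-1,0,0,0, 0,0,-1,0,0,0]'
```

```text
time: 20.0
ee_pos: [0.5133, 0.1194, 0.0483]
ee_rot: [[0.992, 0.127, -0.001], [0.127, -0.992, 0.003], [-0.0, -0.003, -1.0]]
contact_force: [-4.7, -0.6, 12.1]
finger_gap: 0.152
time: 20.38
ee_pos: [0.5133, 0.1195, 0.0482]
ee_rot: [[0.992, 0.127, -0.001], [0.127, -0.992, 0.002], [-0.001, -0.003, -1.0]]
contact_force: [-6.6, -0.6, 14.0]
finger_gap: 0.15
```

```bash
python3 -m pendant '[-0.7,0,-1,0,0,0, -0.7,0,-1,0,0,0, -0.7,0,-1,0,0,0]'
python3 -c "
from h import *
o=shot('wrist','f1');crop('f1',180,120,200,150,4,'f1c')
for i in range(6): env.snapshot('top')
o=shot('scene','f1s');crop('f1s',290,140,110,90,7,'f1sc');print(env.observe()['contact_force'],o['ee_pos'],o['time'])"
```

```text
time: 20.75
ee_pos: [0.5132, 0.1194, 0.0483]
ee_rot: [[0.992, 0.127, 0.0], [0.127, -0.992, 0.002], [0.001, -0.002, -1.0]]
contact_force: [-4.1, -0.9, 11.3]
finger_gap: 0.151
[-4.08252984  0.05631661 10.8858697 ] [0.51324042 0.11940118 0.04826658] 21.1
```

View pics/f1.png

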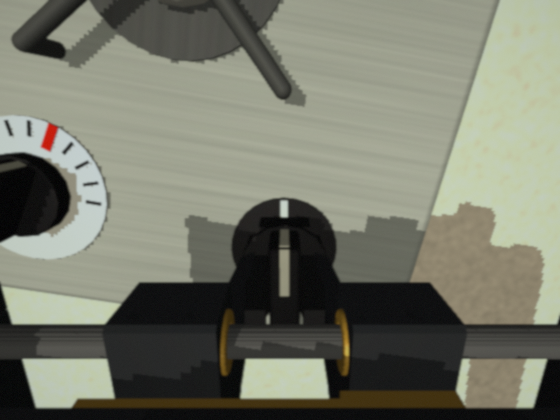

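View pics/f1sc.png

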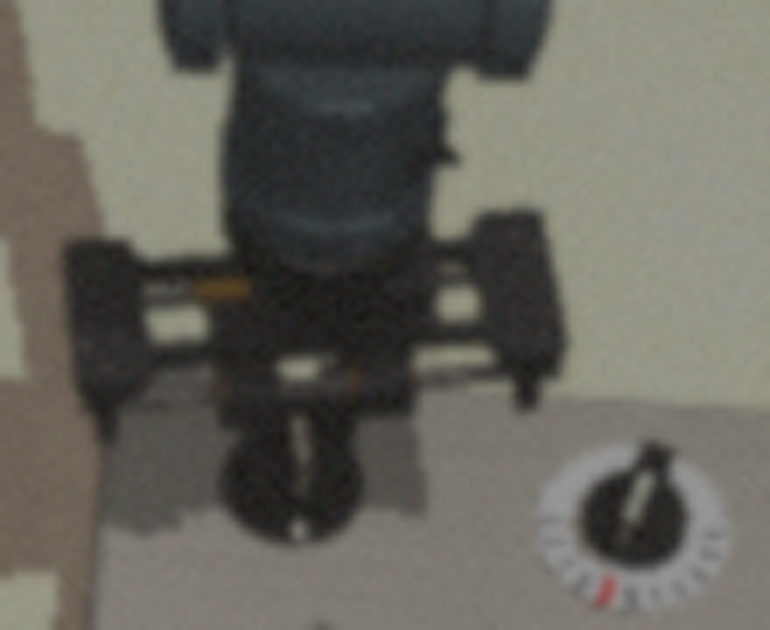

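View pics/f1c.png

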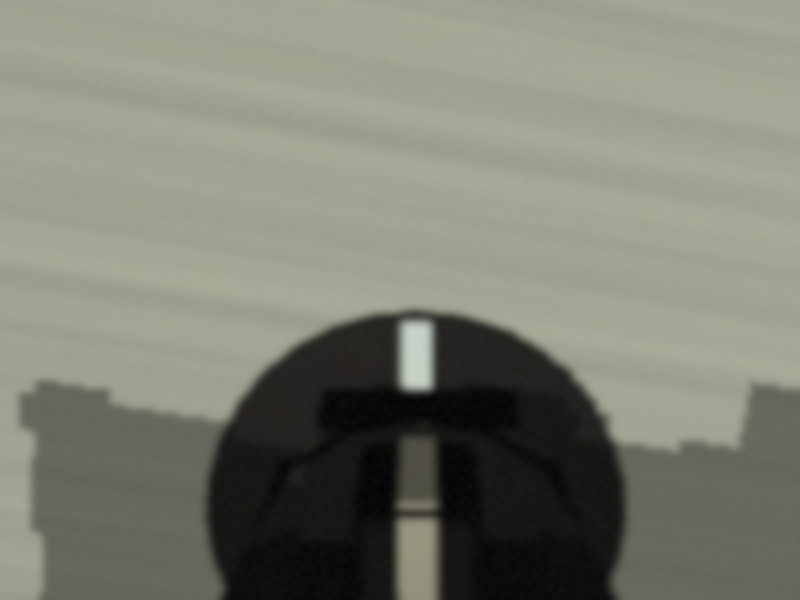

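```bash
python3 -m pendant '[-0.3,0,-2,0,0,0, -0.3,0,-3,0,0,0, -0.3,0,-3,0,0,0, -0.3,0,-3,0,0,0]'
python3 -c "
from h import *
for i in range(5): env.snapshot('top')
o=shot('top','f2t');crop('f2t',180,190,90,60,8,'f2tc');crop('f2t',80,100,440,180,1.8,'f2ta');print(env.observe()['contact_force'],o['ee_pos'],o['time'])"
```

```text
time: 21.65
ee_pos: [0.5136, 0.1194, 0.048]
ee_rot: [[0.992, 0.128, 0.001], [0.128, -0.992, 0.002], [0.002, -0.002, -1.0]]
contact_force: [-10.7, -0.0, 26.6]
finger_gap: 0.153
[-9.6069383  -0.92028547 25.90056321] [0.51361533 0.11944004 0.04795653] 21.9
```

View pics/f2ta.png

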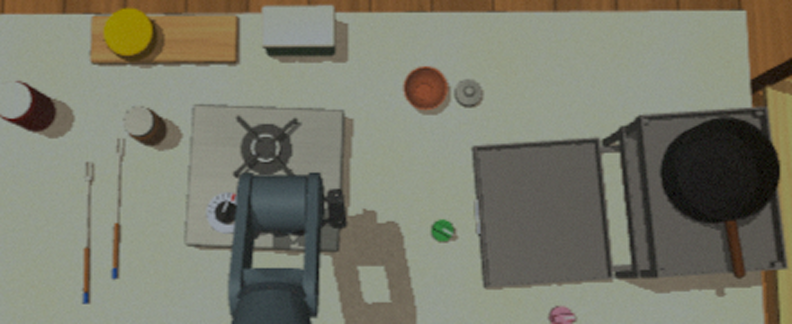

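View pics/f2tc.png

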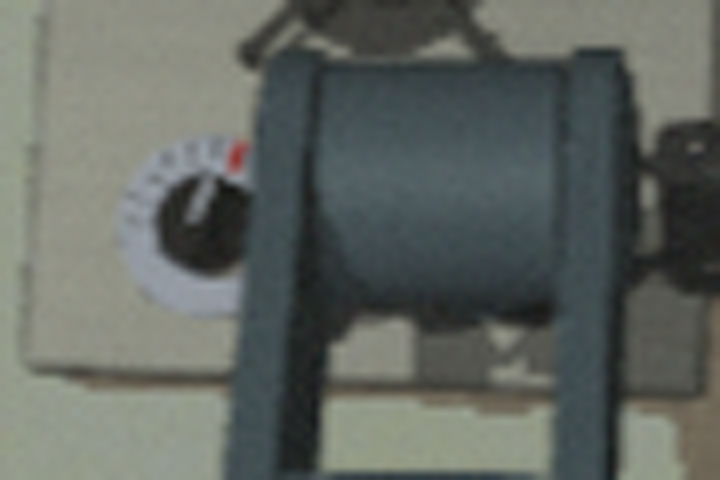

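```bash
python3 -c "
from h import *
o=env.observe();print(o['contact_force'],o['ee_pos'],o['finger_gap'],o['time']);print(env.sign_off())"
```

```text
[-9.6069383  -0.92028547 25.90056321] [0.51361356 0.11943201 0.04794516] 0.15129572148148238 21.95
the job is handed in; nothing more can be done
None
```

The hob is ready and the job is handed in at about 22 s. The dial stands at the red mark, and the loose knob is on the spindle and held pressed down.

- **Dial:** I turned it 48° clockwise. After I let go, the pointer measured −22.3° against −21.5° for the red mark. It still looked aligned in the last top picture, where the arm hides part of the scale.
- **Knob:** I turned it to match the spindle's flat, about 7–8°, and it went on without force. The spring was felt where I expected it, and the tool went down about another 6 mm to a hard stop. More push beyond that gave no more travel.
- **Pressing:** I handed in while pressing with about 26 N downward, with about 10 N sideways on the tool. Grip was set to 60 N.
- **Rest of the shelf:** In the last top picture the dish, cap, forks, jar, tiers and pot look to be where they were.

**Readings that disagreed:**
- **Fingertips:** They sit about 35–40 mm higher than the stated tool point. My first attempt to grip the dial closed on air above it without touching anything, and I then worked from the pictures.
- **Finger centre:** It was also about 1.3 mm off sideways, which I allowed for.
- **Spindle flat:** Single readings of its angle ranged from about 5° to 10°, and the closest view settled it.

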